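# Pack the tackle box

### The job

Pack the open grey tackle box for the fishing trip: stack the three lift-out trays squarely in its large bay, the white one at the bottom, then the blue one on it, then the orange one on top, and last stand the green canister upright in the small bay beside them. Keep the trays level, set everything down gently rather than dropping it, and leave the other things on the bench where they lie.

Things in the scene. Friction and masses are not known exactly. Their poses are not given: they have to be found in the camera images.
- white_tray: Loose open white tray, small dark round sinkers fixed in its corners: 130 (its x) x 70 (y) x 24 mm high, walls and floor 3 mm, z up, origin under its centre. A solid rib 12 mm thick, as high as the walls, crosses the middle along y: pinch it, fingers closing along x, one in each compartment (56 x 64 mm; tackle only within 16 mm of the long walls). Same either way round. 0.08-0.28 kg.
- blue_tray: Loose open blue tray, small steel hooks fixed in its corners: 130 (its x) x 70 (y) x 24 mm high, walls and floor 3 mm, z up, origin under its centre. A solid rib 12 mm thick, as high as the walls, crosses the middle along y: pinch it, fingers closing along x, one in each compartment (56 x 64 mm; tackle only within 16 mm of the long walls). Same either way round. 0.08-0.28 kg.
- orange_tray: Loose open orange tray, small coloured lures fixed in its corners: 130 (its x) x 70 (y) x 24 mm high, walls and floor 3 mm, z up, origin under its centre. A solid rib 12 mm thick, as high as the walls, crosses the middle along y: pinch it, fingers closing along x, one in each compartment (56 x 64 mm; tackle only within 16 mm of the long walls). Same either way round. 0.08-0.28 kg.
- canister: Green screw-top aluminium canister, a plain upright cylinder 40 mm in diameter and 80 mm high, silver dot on the lid. 0.08 to 0.17 kg. It is loose, its origin is the centre of its underside, z up.
- tackle_box: Grey box, fixed; origin under its centre; 92 (x) x 216 (y) mm, 46 high; walls 4, floor top at 4. A wall at y -42 parts it. Large bay: centre y +32, inside 84 x 144: trays lie along the box's y, 7 mm play; undersides at 4, 28, 52 (top one stands above the walls). Small bay: centre y -74, inside 84 x 60. Lid folded flat behind, x 49 to 141, 45 high, stays empty.
- flashlight: Yellow flashlight with black grip ring lying along its x axis, 150 mm long, 44 mm high, head toward +x; to be left alone. Origin under its middle.
- keyring: Steel keyring with three keys lying flat, about 75 x 45 mm, 5 mm high; to be left alone. Origin under its middle.
- scraper_paddle: Wooden boot scraper paddle lying flat, 245 mm long (y), 64 mm wide, 16 mm high; to be left alone. Origin under its middle.
- mug: Blue mug, 76 mm wide, 80 mm high, handle at +y; to be left alone. Origin: centre of its underside.
- wax_tin: Round boot-wax tin with brass lid, 68 mm wide, 26 mm high; to be left alone. Origin: centre of its underside.
Not all that is in view belongs to the job. Of the things shaped like the white_tray, the white one is meant.

How it is judged:
By the outcome, as a careful person would: the job done as asked, in the order asked, and still so for the second after the job is handed in, with the robot touching nothing.
It also fails if it takes over 102 s, if anything falls off the work surface, if the arm or the gripper's body presses on something with over 40 N, if the wrist force passes 120 N, or if a joint passes its speed limit or range.

### The arm

A 6-joint arm with a two-finger parallel gripper is mounted at the origin on the work surface. World frame = base frame: x ahead of the robot, y to its left, z up, the work surface at z = 0. Lengths are in m, angles in degrees, forces in N, time in s.
With the tool pointing down it reaches from about 0.4 to 0.825 m from the base axis. Payload 7 kg.
Tool frame: the origin (TCP) lies at the very end of the fingers, on their centre line; the grasp point (between the pads) lies 19 mm behind it; z points along the fingers, y is the line along which they close (so a half turn about z gives the same grasp; the last joint's range is limited). The gripper opens to 88 mm and grips with 3 to 60 N. Pads are 19 mm wide; open, the fingers measure 130 mm over their backs; the gripper's body (78 mm by 193 mm) begins 47 mm behind the grasp point.
Start: joints at [91.278, 20.546, 0.682, 0, -70.136, -16.507], TCP at [0.177, 0.651, 0.197] pointing down, gripper open.
Joint ranges: [-176.03, 176.03], [-82.01, 121.73], [-58.28, 71.71], [-173.87, 95.51], [-174.79, -0.11], [-173.66, 173.66]. Speed limits (degrees/s): [136.94, 136.94, 172.46, 180, 180, 180].

### API

Orientations are given as [roll, pitch, yaw] about the fixed x, y, z axes, in that order (R = Rz(yaw) Ry(pitch) Rx(roll)).
In Python, from plant import get_obs, snapshot, camera_params, close_job, boxes_of, cut_out, landmark_of gives the robot as it stands.
- The arm moves only by the shell command python3 -m inch 'ROWS' [OPENING]. ROWS is text: rows parted by semicolons, each of 6 numbers parted by spaces: the shift along the tool's x, y, z in units of 30 cm (1.0 is 30 cm), then the turn, a rotation vector about the tool's x, y, z in units of pi rad (1.0 is pi rad). A call has 1 to 10 rows; each row is the pose to reach, as a shift and turn from the pose commanded when the call began, along the tool's axes at that moment, turning the shorter way round; what a row does not reach only later rows make up. A row lasts 1/12 s, in which the tool goes at most 41.7 mm and 7.16 degrees, less where a joint would pass 70% of its speed; a pose out of reach is approached as far as the arm can. A call with a number of a shift or a turn outside -1 to 1 is refused whole. A call with a gripper value outside its range is refused whole. OPENING is the closure, from -1 (fully open) to 1 (shut), set as the call begins (- or left out, the last holds). The fingers move at their own pace and stop on an object; the grip force is fixed at half the most. Time passes only in rows, so rows that repeat a pose let the fingers close. It gives the time, the measured TCP pose, the force, the opening and the grip force at its end, in the units of the state.
- get_obs(): the state, without advancing time (a new reading comes with each control period).
- snapshot(name): name is "side" or "top" or "wrist"; returns the picture (480x640x3 uint8, red, green, blue); there is no depth.
- camera_params(name): a dict with "mtx" (3x3 intrinsics, pixels), "rvec" (rotation vector, rad) and "tvec" (3), from world to camera coordinates, as OpenCV has them. Camera axes: x right, y down, z forward; pixel columns grow to the right and rows downward; lengths in m; the calibration is good to about 2 mm. A picture is of the moment at which its call begins: read the wrist's pose just before it. camera_params takes no time and is no camera call; for the wrist camera it gives the pose at the moment of the call.
- close_job(): hands the job in; it is judged then, once.
Trained networks look in the newest picture that a camera, given by its name, has taken for a name from the list of things; names that differ only in an ending like _2 or _b are one class to them, and where a whole thing is asked for, a point or a joint stands for the part that bears it (a point fixed in the world has none). Each returns a list of dicts, best first, with "p" (0 to 1); they miss things now and then, are a little off and sometimes report something else, mostly with a low value. They report only what shows in the picture. A call takes as long as a camera call. They do not tell look-alikes from the thing itself.
- boxes_of(camera, thing): "rect" ([left, top, width, height] in pixels, round what is visible of it).
- cut_out(camera, thing): "pixels" (480x640 bool, what is visible of it) and "rect" ([left, top, width, height] in pixels, round what is visible of it).
- landmark_of(camera, thing): "uv" ([column, row] in pixels: a listed point, or the origin of a listed thing).
The state is a dict: "clock": time; "joint_pos": joint angles; "qvel": joint speeds; "tau": joint torques, N m; "tool_pos": TCP position; "orientation": TCP orientation; "force": force on the tool from outside, world axes, zero at the start; "moment": the same for the moment, N m; "opening": finger opening in m; "gripper_force": force on a finger pad.
Only numpy, scipy, OpenCV 4.12 (cv2) and the standard library are available. Lean on these libraries where they do the work, as an engineer would, in place of code of your own. Each camera call takes 0.05 s, during which the arm holds its last target. There are 200 camera calls.

## Working session

There is one attempt and no reset: what is moved stays moved. The work goes in short steps, Python scripts to look and compute and a shell command to move; the robot and the scene stay as the last step left them, time stands still between calls to the robot, and variables do not carry over. Pictures are saved under pics/ and viewed, at most 14 in all, crops included, and the job is handed in when it is done.

```bash
ls; mkdir -p pics; python3 - <<'E'
from plant import *
import cv2,numpy as np
o=get_obs();print(o)
for c in("top","side"):
    im=snapshot(c);cv2.imwrite(f"pics/{c}0.png",im[:,:,::-1])
    p=camera_params(c);print(c,p)
    for t in["white_tray","blue_tray","orange_tray","canister","tackle_box","flashlight","keyring","scraper_paddle","mug","wax_tin"]:
        print(t,[(np.round(d["uv"]).tolist(),round(d["p"],2)) for d in landmark_of(c,t)][:4])
E
```

```text
pics
{'clock': 0.0, 'joint_pos': array([ 9.12750464e+01,  2.05925170e+01,  6.33397062e-01, -2.18513027e-02,
       -7.01348096e+01, -1.65061810e+01]), 'qvel': array([-0.06964539, -0.00311462,  0.01181663, -0.0041747 , -0.0835396 ,
       -0.0647768 ]), 'tau': array([-2.20297239e-03, -5.82724464e+01,  2.93053633e+01,  6.99750736e+00,
        6.80579193e-03, -1.65612096e-04]), 'tool_pos': array([0.17721692, 0.65075989, 0.1958022 ]), 'orientation': array([ 1.79904105e+02, -6.99510203e-03, -1.52385708e+01]), 'force': array([0.21303262, 0.1745685 , 0.29365836]), 'moment': array([-0.01338968, -0.01284722,  0.00514089]), 'gripper_force': 0.0, 'opening': 0.08820142501536742}
top {'mtx': array([[555.91779396,   0.        , 320.32031378],
       [  0.        , 555.91779396, 236.62056823],
       [  0.        ,   0.        ,   1.        ]]), 'rvec': array([ 2.08942624, -2.11111306,  0.24452984]), 'tvec': array([-0.00683829,  0.48022393,  1.30820007])}
white_tray [([426.0, 333.0], 0.78), ([188.0, 332.0], 0.63), ([245.0, 255.0], 0.59)]
blue_tray [([391.0, 255.0], 0.9)]
orange_tray [([159.0, 238.0
[... 391 characters left out ...]
80749, 241.26999545],
       [  0.        ,   0.        ,   1.        ]]), 'rvec': array([ 2.11023351, -0.32863972,  0.18978483]), 'tvec': array([-0.44261309,  0.09386314,  0.99788352])}
white_tray [([235.0, 361.0], 0.94), ([191.0, 197.0], 0.89), ([277.0, 214.0], 0.87), ([519.0, 357.0], 0.63)]
blue_tray [([427.0, 320.0], 0.7), ([329.0, 307.0], 0.69)]
orange_tray [([273.0, 174.0], 0.91)]
canister [([314.0, 259.0], 0.8)]
tackle_box [([388.0, 230.0], 0.68)]
flashlight [([420.0, 372.0], 0.84), ([315.0, 258.0], 0.21)]
keyring [([428.0, 320.0], 0.59)]
scraper_paddle [([521.0, 355.0], 0.91)]
mug [([332.0, 193.0], 0.69), ([348.0, 168.0], 0.58)]
wax_tin [([330.0, 192.0], 0.95), ([277.0, 212.0], 0.7)]
```

View pics/top0.png

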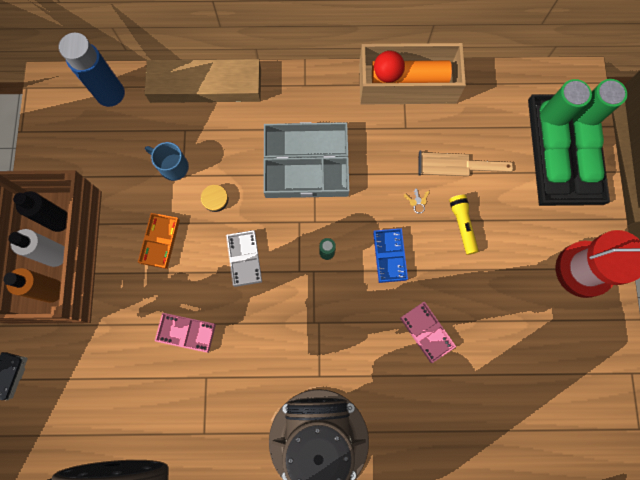

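View pics/side0.png

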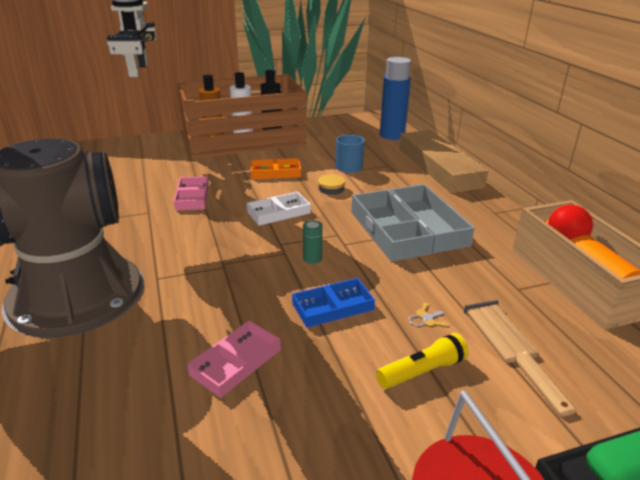

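The top view shows the orange tray at (159,240), white (244,257), blue (391,255) and canister (327,248). The box's bays are at rows 158-196, with the large bay left of the divider at column ~322 and the lid above. The pink trays at (186,332) and (428,332) are look-alikes. I'll fit the object models to the masks in both views.

```bash
cat > h.py <<'E'
from plant import *
import cv2,numpy as np
from scipy.optimize import minimize
def box(x0,x1,y0,y1,h): return np.array([[x,y,z] for x in(x0,x1) for y in(y0,y1) for z in(0,h)],float)
t=np.linspace(0,2*np.pi,40,endpoint=False)
M={k:box(-.065,.065,-.035,.035,.024) for k in("white_tray","blue_tray","orange_tray")}
M["canister"]=np.vstack([np.c_[.02*np.cos(t),.02*np.sin(t),0*t+z] for z in(0,.08)])
M["tackle_box"]=box(-.046,.046,-.108,.108,.046)
M["whole"]=np.vstack([M["tackle_box"],box(.049,.141,-.108,.108,.045)])
def world(P,q): c,s=np.cos(q[3]),np.sin(q[3]); return P@np.array([[c,s,0],[-s,c,0],[0,0,1]])+q[:3]
def proj(P,p): return cv2.projectPoints(P.astype(float),p["rvec"],p["tvec"],p["mtx"],None)[0][:,0]
def ray(uv,p,z):
    R=cv2.Rodrigues(p["rvec"])[0];C=-R.T@p["tvec"];d=R.T@np.linalg.inv(p["mtx"])@[uv[0],uv[1],1]
    return C+d*(z-C[2])/d[2]
def mask(cam,thing,near):
    best=None
    for d in cut_out(cam,thing):
        r=d["rect"];e=np.hypot(r[0]+r[2]/2-near[0],r[1]+r[3]/2-near[1])
        if best is None or e<best[0]: best=(e,d["pixels"],d["p"])
    return best
def fit(model,views,q0,free=(1,1,1,1)):
    """views: list of (mask,params); maximise IoU of hull silhouettes"""
    S=4;free=np.array(free,bool);q0=np.array(q0,float);sc=np.array([.01,.01,.01,.1])
    V=[(cv2.resize(m.astype(np.uint8),None,fx=S,fy=S,interpolation=cv2.INTER_NEAREST),p) for m,p in views]
    def cost(v):
        q=q0.copy();q[free]+=v*sc[free];c=0
        for m,p in V:
            h=cv2.convexHull(((proj(world(M[model],q),p)+.5)*S).astype(np.float32))
            a=np.zeros_like(m);cv2.fillConvexPoly(a,np.round(h).astype(np.int32),1)
            c+=1-(a&m).sum()/max(1,(a|m).sum())
        return c/len(V)
    n=free.sum();v=np.zeros(n)
    for k in(1,.3,.1):
        r=minimize(cost,v,method="Nelder-Mead",options=dict(initial_simplex=np.vstack([v,v+k*np.eye(n)]),xatol=.005,fatol=1e-5));v=r.x
    q=q0.copy();q[free]+=v*sc[free];return q,1-r.fun
def go(x,y,z,yaw):
    o=get_obs();R=cv2.Rodrigues(np.zeros(3))[0]
    from scipy.spatial.transform import Rotation as Ro
    R=Ro.from_euler("xyz",o["orientation"],degrees=True)
    T=Ro.from_euler("xyz",[180,0,yaw],degrees=True)
    d=R.inv().apply(np.array([x,y,z])-o["tool_pos"]);rv=(R.inv()*T).as_rotvec()
    print("row",np.round(d/.3,4),np.round(rv/np.pi,4),"min rows",np.ceil(max(np.linalg.norm(d)/.0417,np.degrees(np.linalg.norm(rv))/7.16)))
E
python3 - <<'E'
from h import *
PT=camera_params("top");PS=camera_params("side");snapshot("top");snapshot("side")
for k,model,a,b,yaw in[("white_tray",)*2+((244,257),(279,208),1.5),("blue_tray",)*2+((391,255),(333,302),1.6),("orange_tray",)*2+((159,240),(276,170),1.4),("canister",)*2+((327,248),(313,242),0),("tackle_box","whole",(306,160),(412,220),0.)]:
    A=mask("top",k,a);B=mask("side",k,b);q0=[*ray(a,PT,.012),yaw];q0[2]=0
    if model=="whole":q0[0]-=.045
    fr=(1,1,1,0 if k=="canister" else 1)
    print(k,[(round(m[0],1),round(m[2],2),int(m[1].sum())) for m in(A,B)])
    for v in([(A[1],PT),(B[1],PS)],[(A[1],PT)]):
        f=fr if len(v)==2 else (fr[0],fr[1],0,fr[3])
        q,i=fit(model,v,q0,f);print("   ",np.round(q[:3]*1000,1),round(np.degrees(q[3]),1),"iou",round(i,3))
E
```

```text
white_tray [(np.float64(1.9), 0.56, 1496), (np.float64(1.5), 0.77, 1325)]
    [436.7 179.4   2.6] 189.7 iou 0.944
    [437.6 179.8   0. ] 9.7 iou 0.954
blue_tray [(np.float64(1.8), 0.82, 1580), (np.float64(1.0), 0.98, 2750)]
    [ 439.8 -185.7    1.4] 184.3 iou 0.97
    [ 440.2 -186.1    0. ] 4.4 iou 0.963
orange_tray [(np.float64(2.0), 0.84, 1624), (np.float64(0.9), 0.97, 912)]
    [484.  396.1   2. ] 168.4 iou 0.95
    [484.7 396.5   0. ] 168.6 iou 0.97
canister [(np.float64(4.1), 0.59, 305), (np.float64(0.4), 0.79, 822)]
    [452.  -27.9   2.2] 0.0 iou 0.94
    [452.7 -27.9   0. ] 0.0 iou 0.938
tackle_box [(np.float64(2.2), 0.56, 6353), (np.float64(3.2), 0.75, 6326)]
    [645.6  24.2   1.1] 0.8 iou 0.977
    [646.4  23.    0. ] 1.1 iou 0.98
```

Both views agree to about 2 mm, and the heights come out at about 0 as they should. Next I'll hover over the white tray.

```bash
python3 - <<'E'
from h import *
go(.437,.1795,.2,-80.3)
go(.307,.415,.2,-48)
E
```

```text
row [ 1.2483  1.29   -0.0108] [ 0.     -0.      0.3615] min rows 13.0
row [ 0.624   0.6463 -0.0108] [ 0.     -0.      0.1821] min rows 7.0
```

```bash
python3 -m inch '0.05 0.05 0 0 0 0.015; 0.15 0.15 -0.01 0 0 0.045; 0.24 0.25 -0.01 0 0 0.07; 0.33 0.34 -0.01 0 0 0.1; 0.42 0.44 -0.01 0 0 0.13; 0.51 0.53 -0.01 0 0 0.155; 0.6 0.62 -0.01 0 0 0.175; 0.624 0.646 -0.01 0 0 0.182' -0.15; python3 - <<'E'
from h import *
go(.437,.1795,.2,-80.3)
E
```

```text
clock: 2.37
tool_pos: [0.3083, 0.4111, 0.2003]
orientation: [180.0, 0.0, -48.3]
force: [-0.3, 0.9, -1.1]
opening: 0.0512
gripper_force: 0.0
row [8.618e-01 1.930e-01 8.000e-04] [0.     0.     0.1777] min rows 7.0
```

```bash
python3 -m inch '0.07 0.016 0 0 0 0.015; 0.19 0.043 0 0 0 0.04; 0.32 0.072 0 0 0 0.065; 0.45 0.1 0 0 0 0.09; 0.57 0.128 0 0 0 0.118; 0.69 0.155 0 0 0 0.145; 0.8 0.18 0 0 0 0.166; 0.862 0.193 0 0 0 0.178; 0.862 0.193 0 0 0 0.178; 0.862 0.193 0 0 0 0.178'; python3 - <<'E'
from h import *
p=camera_params("wrist");im=snapshot("wrist");cv2.imwrite("pics/w1.png",im[:,:,::-1])
print(np.round(-cv2.Rodrigues(p["rvec"])[0].T@p["tvec"],3),get_obs()["tool_pos"])
q0=[.437,.1795,0,np.radians(9.7)]
c=proj(np.array([q0[:3]]),p)[0];print(c)
m=mask("wrist","white_tray",c);print(m[0],m[2],m[1].sum())
for f in((1,1,0,1),(1,1,1,1)):
    q,i=fit("white_tray",[(m[1],p)],q0,f);print(np.round(q[:3]*1000,1),np.degrees(q[3]),i)
go(q0[0],q0[1],.05,-80.3)
E
```

```text
clock: 3.2
tool_pos: [0.4375, 0.1834, 0.1999]
orientation: [-180.0, 0.0, -80.1]
force: [0.1, 0.1, -0.9]
opening: 0.0504
gripper_force: 0.0
[0.45  0.11  0.388] [0.43726221 0.1841151  0.19986989]
[321.86137265 204.73771229]
8.172150025602578 0.76 8856
[435.4 182.3   0. ] 8.768375462922823 0.9789875571478963
[435.6 182.9  -3.4] 8.86479126183598 0.9853946724463399
row [0.0167 0.0031 0.4995] [-0.0001  0.0001  0.0017] min rows 4.0
```

View pics/w1.png

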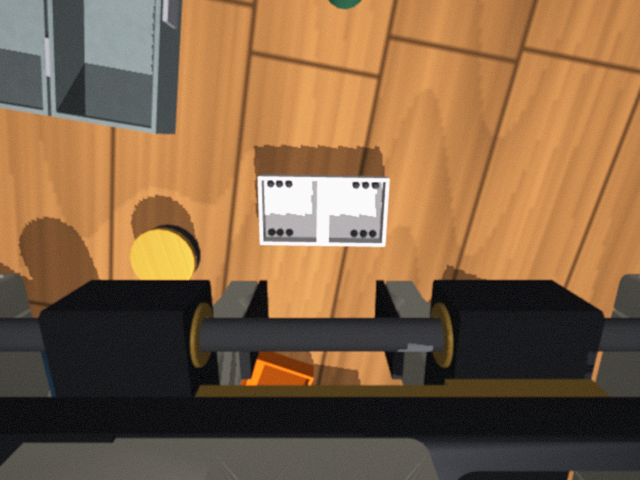

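The wrist view shows the white tray at columns 260-388, rows 178-246, and the fit agrees with the fixed cameras to about 3 mm. I'll average the two and descend.

```bash
python3 - <<'E'
from h import *
go(.4363,.1812,.006,-80.6)
E
```

```text
row [0.0107 0.0045 0.6462] [-0.0001  0.0001  0.0033] min rows 5.0
```

```bash
python3 -m inch '0.003 0.001 0.06 0 0 0.001; 0.01 0.004 0.17 0 0 0.003; 0.01 0.004 0.29 0 0 0.003; 0.01 0.004 0.4 0 0 0.003; 0.01 0.004 0.48 0 0 0.003; 0.01 0.004 0.54 0 0 0.003; 0.01 0.004 0.58 0 0 0.003; 0.01 0.004 0.61 0 0 0.003; 0.01 0.004 0.635 0 0 0.003; 0.01 0.004 0.645 0 0 0.003'; python3 -m inch '0 0 0 0 0 0; 0 0 0 0 0 0; 0 0 0 0 0 0; 0 0 0 0 0 0; 0 0 0 0 0 0; 0 0 0 0 0 0;0 0 0 0 0 0;0 0 0 0 0 0' 1
```

```text
clock: 4.13
tool_pos: [0.4361, 0.1815, 0.0055]
orientation: [180.0, -0.0, -80.5]
force: [-0.3, -0.1, -0.9]
opening: 0.0505
gripper_force: 0.0
clock: 4.8
tool_pos: [0.4365, 0.181, 0.0064]
orientation: [-180.0, 0.0, -80.6]
force: [-0.4, 0.0, -0.3]
opening: 0.0034
gripper_force: 0.0
```

```bash
python3 - <<'E'
from h import *
a=snapshot("wrist");b=snapshot("side");print(get_obs()["opening"],get_obs()["gripper_force"])
cv2.imwrite("pics/w2.png",np.hstack([cv2.resize(a,(400,300)),cv2.resize(b[140:290,170:370],(400,300))])[:,:,::-1])
E
```

```text
0.0009697227913496019 0.0
```

View pics/w2.png

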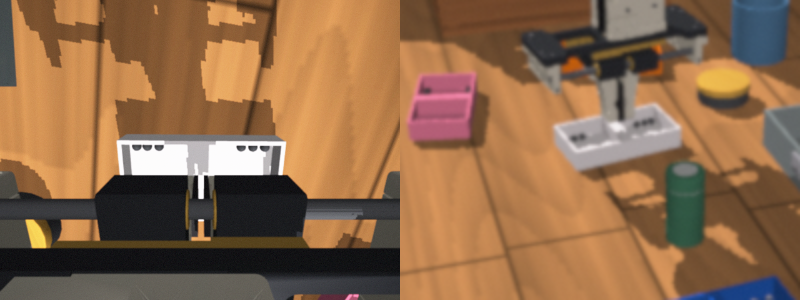

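```bash
python3 - <<'E'
from h import *
b=snapshot("side");a=snapshot("wrist");print(get_obs()["opening"],get_obs()["gripper_force"],get_obs()["force"])
cv2.imwrite("pics/w3.png",np.hstack([cv2.resize(a[200:400,220:440],(400,360),interpolation=2),cv2.resize(b[165:235,240:318],(400,360),interpolation=2)])[:,:,::-1])
E
```

```text
0.00034435614042004135 0.0 [ 0.52462927 -1.23679347  0.1802143 ]
```

View pics/w3.png

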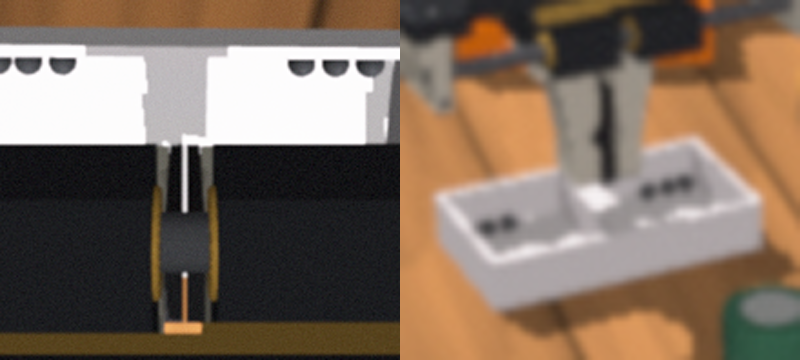

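```bash
python3 - <<'E'
from h import *
o=get_obs();print(o["tool_pos"],o["joint_pos"])
for c in("side","wrist"):
  p=camera_params(c)
  for z in(.006,.024,.034,.05):
    P=o["tool_pos"].copy();P[2]=z;u=proj(P[None],p)[0]
    print(c,z,u, ((u-[240,165])*[400/78,360/70] if c=="side" else (u-[220,200])*[400/220,1.8]).round())
E
```

```text
[0.43643534 0.18103448 0.0062542 ] [ 4.64780473e+01  1.43610594e+01 -3.80793482e+01 -5.38483541e-04
 -3.75602919e+01 -3.70480180e+01]
side 0.006 [278.68835455 210.38215687] [198. 233.]
side 0.024 [278.4595569  203.54441138] [197. 198.]
side 0.034 [278.3309257 199.7001964] [197. 178.]
side 0.05 [278.12281264 193.48062147] [196. 146.]
wrist 0.006 [320.20622933 276.77948382] [182. 138.]
wrist 0.024 [320.11231121 289.98369818] [182. 162.]
wrist 0.034 [320.0520847  298.45111235] [182. 177.]
wrist 0.05 [319.94058284 314.12747462] [182. 205.]
```

```bash
python3 -m inch '0 0 0 0 0 0;0 0 0 0 0 0;0 0 0 0 0 0;0 0 0 0 0 0;0 0 0 0 0 0;0 0 0 0 0 0' -0.15; python3 - <<'E'
from h import *
p=camera_params("side")
for z in(.196,.216):print(proj(np.array([[.1772,.6508,z]]),p))
print(get_obs()["opening"])
b=snapshot("side")
s=cv2.imread("pics/side0.png")[20:100,80:180,::-1]
cv2.imwrite("pics/w4.png",np.hstack([cv2.resize(s,(400,360),interpolation=2),cv2.resize(b[165:235,240:318],(400,360),interpolation=2)])[:,:,::-1])
E
```

```text
clock: 5.5
tool_pos: [0.4364, 0.181, 0.0062]
orientation: [180.0, -0.0, -80.6]
force: [-0.8, -0.4, -0.3]
opening: 0.035
gripper_force: 0.0
[[140.35184788  83.17537144]]
[[139.12529926  75.73969249]]
0.034957239171629434
```

View pics/w4.png

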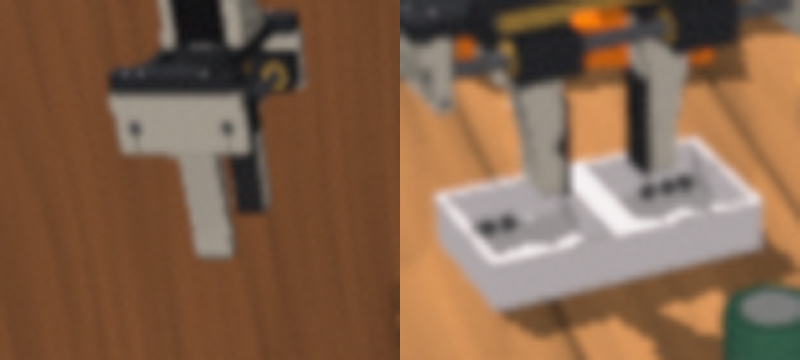

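The pictures show the fingertips about 25 mm higher than the stated TCP. They are at z≈0.03 above the rib (side view, tips near (278,200)), so the fingers shut over the rib. I'll lower in small steps and watch the force to find the true tip height.

```bash
python3 -m inch '0 0 0.015 0 0 0;0 0 0.03 0 0 0;0 0 0.045 0 0 0;0 0 0.05 0 0 0;0 0 0.05 0 0 0'; python3 -m inch '0 0 0.005 0 0 0;0 0 0.01 0 0 0;0 0 0.01 0 0 0';python3 -m inch '0 0 0.003 0 0 0;0 0 0.007 0 0 0;0 0 0.007 0 0 0'
```

```text
clock: 5.97
tool_pos: [0.436, 0.1806, -0.0095]
orientation: [179.9, -0.0, -80.6]
force: [-0.2, 0.2, -0.1]
opening: 0.0502
gripper_force: 0.0
clock: 6.22
tool_pos: [0.4364, 0.181, -0.0119]
orientation: [180.0, -0.0, -80.6]
force: [0.3, 1.2, 0.7]
opening: 0.0504
gripper_force: 0.0
clock: 6.47
tool_pos: [0.4364, 0.181, -0.0139]
orientation: [180.0, 0.0, -80.6]
force: [0.5, 0.6, 0.2]
opening: 0.0504
gripper_force: 0.0
```

```bash
python3 -m inch '0 0 0.005 0 0 0;0 0 0.005 0 0 0;0 0 0.005 0 0 0';python3 -m inch '0 0 0.005 0 0 0;0 0 0.005 0 0 0;0 0 0.005 0 0 0';python3 -m inch '0 0 0.005 0 0 0;0 0 0.005 0 0 0;0 0 0.005 0 0 0'
```

```text
clock: 6.72
tool_pos: [0.4364, 0.181, -0.0154]
orientation: [180.0, -0.0, -80.6]
force: [0.0, 0.4, 1.4]
opening: 0.05
gripper_force: 0.0
clock: 6.97
tool_pos: [0.4364, 0.181, -0.0169]
orientation: [180.0, -0.0, -80.6]
force: [0.8, -0.5, 0.3]
opening: 0.0501
gripper_force: 0.0
clock: 7.22
tool_pos: [0.4364, 0.181, -0.0184]
orientation: [180.0, -0.0, -80.6]
force: [-0.4, -0.4, 0.3]
opening: 0.0506
gripper_force: 0.0
```

```bash
python3 - <<'E'
from h import *
b=snapshot("side")
cv2.imwrite("pics/w5.png",cv2.resize(b[165:235,240:318],(400,360),interpolation=2)[:,:,::-1])
E
```

```text
(no output)
```

View pics/w5.png

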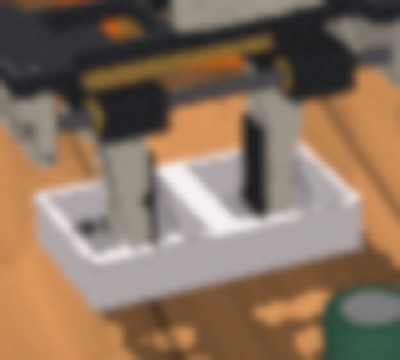

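Now the fingers are inside both compartments (tips near (266,212) and (292,206) in the side view), astride the rib. I'll go 1.5 mm more, then close.

```bash
python3 -m inch '0 0 0.005 0 0 0;0 0 0.005 0 0 0';python3 -m inch '0 0 0 0 0 0; 0 0 0 0 0 0; 0 0 0 0 0 0; 0 0 0 0 0 0; 0 0 0 0 0 0; 0 0 0 0 0 0;0 0 0 0 0 0;0 0 0 0 0 0' 1
```

```text
clock: 7.43
tool_pos: [0.4364, 0.181, -0.02]
orientation: [180.0, -0.0, -80.6]
force: [-1.0, -0.8, 0.4]
opening: 0.0508
gripper_force: 0.0
clock: 8.1
tool_pos: [0.4365, 0.1811, -0.0198]
orientation: [-180.0, 0.0, -80.6]
force: [0.7, -0.5, 0.3]
opening: 0.0114
gripper_force: 30.0
```

```bash
python3 -m inch '0 0 -0.01 0 0 0;0 0 -0.04 0 0 0;0 0 -0.1 0 0 0;0 0 -0.18 0 0 0;0 0 -0.26 0 0 0;0 0 -0.33 0 0 0;0 0 -0.38 0 0 0;0 0 -0.4 0 0 0;0 0 -0.4 0 0 0;0 0 -0.4 0 0 0';python3 - <<'E'
from h import *
o=get_obs();print(o["tool_pos"],o["force"],o["opening"])
PT=camera_params("top");PS=camera_params("side");snapshot("side");snapshot("top")
q0=[*o["tool_pos"],np.radians(9.4)];q0[2]+=.02
V=[]
for c,P in(("top",PT),("side",PS)):
    m=mask(c,"white_tray",proj(np.array([q0[:3]]),P)[0]);print(m[0],m[1].sum(),m[2]);V.append((m[1],P))
for v in(V,V[1:]):
    q,i=fit("white_tray",v,q0);print(np.round(q[:3]*1000,1),np.degrees(q[3]),i)
go(.6455,.056,.1,.9)
E
```

```text
clock: 8.93
tool_pos: [0.436, 0.1809, 0.0999]
orientation: [180.0, 0.0, -80.6]
force: [-0.7, 0.1, -3.4]
opening: 0.0118
gripper_force: 30.0
[0.43602302 0.18087713 0.09991277] [-0.67918291  0.07638226 -3.43728377] 0.011823314701464482
4.300465324870018 209 0.61
5.175074174043274 1215 0.92
[435.2 178.5 121.7] 9.416788340355149 0.4607579654246774
[436.5 183.1 119.5] 8.936393835568321 0.8064091121594628
row [ 0.5238 -0.6217 -0.0038] [ 8.000e-04  1.000e-04 -4.527e-01] min rows 12.0
```

```bash
python3 -m inch '0.02 -0.02 0 0 0 -0.015;0.05 -0.06 0 0 0 -0.042;0.09 -0.105 0 0 0 -0.075;0.13 -0.155 0 0 0 -0.11;0.17 -0.2 0 0 0 -0.145;0.205 -0.245 0 0 0 -0.18;0.24 -0.285 0 0 0 -0.21;0.255 -0.305 0 0 0 -0.225;0.26 -0.31 0 0 0 -0.227;0.26 -0.31 0 0 0 -0.227';python3 - <<'E'
from h import *
get_obs();boxes_of("side","mug")
print(get_obs()["tool_pos"]);go(.6455,.056,.1,.9)
E
```

```text
clock: 9.97
tool_pos: [0.5407, 0.1187, 0.099]
orientation: [179.9, 0.0, -39.8]
force: [-0.0, -0.1, -2.2]
opening: 0.012
gripper_force: 30.0
[0.54034988 0.11903749 0.09925029]
row [ 0.4037 -0.0633 -0.0029] [ 0.0004  0.0004 -0.2264] min rows 6.0
```

```bash
python3 -m inch '0.025 -0.004 0 0 0 -0.015;0.075 -0.012 0 0 0 -0.042;0.135 -0.021 0 0 0 -0.075;0.2 -0.031 0 0 0 -0.11;0.26 -0.041 0 0 0 -0.145;0.32 -0.05 0 0 0 -0.18;0.37 -0.058 0 0 0 -0.21;0.398 -0.062 0 0 0 -0.224;0.404 -0.063 -0.003 0 0 -0.2265;0.404 -0.063 -0.003 0 0 -0.2265';python3 - <<'E'
from h import *
p=camera_params("wrist");im=snapshot("wrist");cv2.imwrite("pics/w6.png",im[:,:,::-1])
snapshot("side");o=get_obs();print(o["tool_pos"],o["orientation"])
q0=[.6457,.0238,0,np.radians(.9)]
for d in cut_out("wrist","tackle_box"): print(d["p"],d["rect"],d["pixels"].sum())
print(proj(world(M["whole"],q0),p).round().tolist())
PS=camera_params("side")
b=[*o["tool_pos"],np.radians(90.9)];b[2]+=.02
m=mask("side","white_tray",proj(np.array([b[:3]]),PS)[0]);print(m[0],m[1].sum(),m[2])
q,i=fit("white_tray",[(m[1],PS)],b);print(np.round(q[:3]*1000,1),np.degrees(q[3]),i)
go(.6455,.056,.1,.9)
E
```

```text
clock: 10.85
tool_pos: [0.6459, 0.0567, 0.1007]
orientation: [180.0, 0.0, 0.9]
force: [0.1, 0.7, -2.5]
opening: 0.0119
gripper_force: 30.0
[0.64545099 0.05699928 0.10098141] [-1.79995674e+02  2.87764770e-02  9.61164067e-01]
0.6 [190.7, 16.7, 367.8, 289.6] 73054
[[485.0, 283.0], [513.0, 307.0], [232.0, 283.0], [217.0, 307.0], [500.0, 174.0], [533.0, 181.0], [224.0, 174.0], [206.0, 180.0], [501.0, 170.0], [533.0, 176.0], [224.0, 170.0], [206.0, 176.0], [518.0, 39.0], [558.0, 19.0], [214.0, 38.0], [193.0, 19.0]]
3.1392571309218376 1179 0.6
[645.9  62.1 117.2] 91.19412046130726 0.7623187194382914
row [-0.0004  0.0034  0.004 ] [-0.      0.      0.0007] min rows 1.0
```

View pics/w6.png

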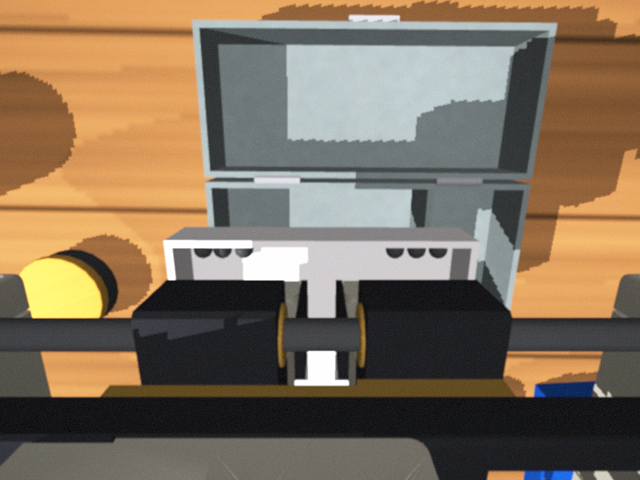

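The wrist view shows the lid corners at (194,21) and (556,23), matching the box fit within about 2 px. The white tray hangs level and centred over the large bay. Lowering it now.

```bash
python3 -m inch '0 0.001 0.02 0 0 0;-0.001 0.003 0.07 0 0 0;-0.001 0.003 0.14 0 0 0;-0.001 0.003 0.2 0 0 0;-0.001 0.003 0.25 0 0 0;-0.001 0.003 0.29 0 0 0;-0.001 0.003 0.32 0 0 0;-0.001 0.003 0.34 0 0 0;-0.001 0.003 0.355 0 0 0;-0.001 0.003 0.36 0 0 0';python3 -m inch '0 0 0.008 0 0 0;0 0 0.014 0 0 0;0 0 0.019 0 0 0;0 0 0.023 0 0 0;0 0 0.023 0 0 0;0 0 0.023 0 0 0'
```

```text
clock: 11.88
tool_pos: [0.646, 0.0556, -0.0073]
orientation: [180.0, 0.0, 1.1]
force: [-0.4, -0.5, -2.6]
opening: 0.0116
gripper_force: 30.0
clock: 12.38
tool_pos: [0.6461, 0.0556, -0.0137]
orientation: [-180.0, -0.0, 1.1]
force: [-0.0, -0.0, -2.7]
opening: 0.0117
gripper_force: 30.0
```

```bash
for i in 1; do python3 -m inch '0 0 0.003 0 0 0;0 0 0.003 0 0 0;0 0 0.005 0 0 0;0 0 0.005 0 0 0'; done;python3 -m inch '0 0 0.002 0 0 0;0 0 0.003 0 0 0;0 0 0.003 0 0 0'
```

```text
clock: 12.72
tool_pos: [0.646, 0.0555, -0.0154]
orientation: [-180.0, 0.0, 1.1]
force: [-1.0, -0.0, -2.7]
opening: 0.0116
gripper_force: 30.0
clock: 12.97
tool_pos: [0.6461, 0.0556, -0.0158]
orientation: [180.0, -0.0, 1.1]
force: [-2.8, -0.7, 3.1]
opening: 0.0117
gripper_force: 30.0
```

```bash
python3 -m inch '0 0 0 0 0 0;0 0 0 0 0 0;0 0 0 0 0 0;0 0 0 0 0 0;0 0 0 0 0 0;0 0 0 0 0 0;0 0 0 0 0 0;0 0 0 0 0 0' -0.15; python3 -m inch '0 0 -0.02 0 0 0;0 0 -0.08 0 0 0;0 0 -0.16 0 0 0;0 0 -0.26 0 0 0;0 0 -0.36 0 0 0;0 0 -0.44 0 0 0;0 0 -0.48 0 0 0;0 0 -0.5 0 0 0;0 0 -0.5 0 0 0;0 0 -0.5 0 0 0';python3 - <<'E'
from h import *
PT=camera_params("top");snapshot("top");p=camera_params("wrist");im=snapshot("wrist");cv2.imwrite("pics/w7.png",im[:,:,::-1])
q0=[.6461,.0556,.004,np.radians(90.9)]
for c,P in(("wrist",p),):
    m=mask(c,"white_tray",proj(np.array([q0[:3]]),P)[0]);print(m[0],m[1].sum(),m[2])
    q,i=fit("white_tray",[(m[1],P)],q0,(1,1,0,1));print(np.round(q[:3]*1000,1),np.degrees(q[3]),i)
go(.54,-.065,.13,-42);go(.44,-.186,.13,-85.6)
E
```

```text
clock: 13.63
tool_pos: [0.646, 0.0555, -0.0163]
orientation: [180.0, 0.0, 1.1]
force: [0.6, 0.5, -0.1]
opening: 0.0503
gripper_force: 0.0
clock: 14.47
tool_pos: [0.6453, 0.0555, 0.1328]
orientation: [-180.0, 0.1, 1.0]
force: [-0.3, 0.1, -0.7]
opening: 0.0506
gripper_force: 0.0
7.2314336858366515 13626 0.88
[643.2  54.4   4. ] 91.06006845456608 0.9886212461312694
row [-0.3574  0.3944  0.0078] [0.0006 0.0008 0.2392] min rows 7.0
row [-0.6981  0.7916  0.0091] [0.0009 0.0005 0.4814] min rows 13.0
```

View pics/w7.png

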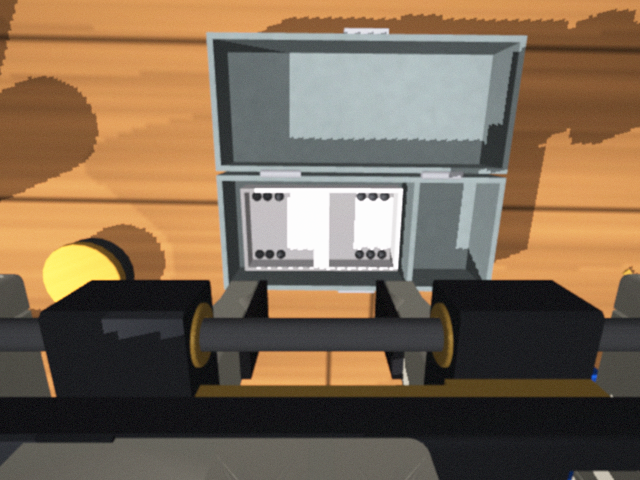

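The white tray is flat and square in the large bay (columns 244-403, rows 187-270). The wrist camera's bias matches at both places, so I'll trust the fixed cameras. Next is the blue tray.

```bash
python3 -m inch '-0.03 0.033 0 0 0 0.02;-0.08 0.09 0 0 0 0.055;-0.13 0.145 0 0 0 0.09;-0.19 0.21 0 0 0 0.128;-0.24 0.265 0 0 0 0.165;-0.295 0.325 0 0 0 0.2;-0.34 0.375 0.005 0 0 0.23;-0.357 0.394 0.008 0.0005 0.0005 0.239;-0.357 0.394 0.008 0.0005 0.0005 0.239';python3 - <<'E'
from h import *
boxes_of("side","mug");go(.44,-.186,.13,-85.6)
E
```

```text
clock: 15.37
tool_pos: [0.5395, -0.0658, 0.1306]
orientation: [-180.0, 0.0, -42.1]
force: [0.5, 0.7, 0.1]
opening: 0.0498
gripper_force: 0.0
row [0.0199 0.5239 0.0021] [-4.000e-04  1.000e-04  2.426e-01] min rows 7.0
```

```bash
python3 -m inch '0.002 0.045 0 0 0 0.02;0.005 0.12 0 0 0 0.055;0.007 0.2 0 0 0 0.09;0.01 0.28 0 0 0 0.128;0.014 0.355 0 0 0 0.165;0.017 0.43 0 0 0 0.2;0.02 0.495 0 0 0 0.23;0.02 0.524 0.002 0 0 0.2426;0.02 0.524 0.002 0 0 0.2426;0.02 0.524 0.002 0 0 0.2426';python3 - <<'E'
from h import *
p=camera_params("wrist");snapshot("wrist")
q0=[.44,-.186,0,np.radians(4.4)]
m=mask("wrist","blue_tray",proj(np.array([q0[:3]]),p)[0]);print(m[0],m[1].sum(),m[2])
q,i=fit("blue_tray",[(m[1],p)],q0,(1,1,0,1));print(np.round(q[:3]*1000,1),np.degrees(q[3]),i)
go(.44,-.186,-.0198,-85.6)
E
```

```text
clock: 16.25
tool_pos: [0.4411, -0.1854, 0.1303]
orientation: [-179.9, 0.0, -85.5]
force: [0.3, 0.4, -0.1]
opening: 0.0505
gripper_force: 0.0
6.884182441012778 13266 0.74
[ 439.4 -184.     0. ] 4.517309477798529 0.9893142035158512
row [0.0032 0.0058 0.5005] [-0.0006  0.0002  0.0007] min rows 4.0
```

```bash
python3 -m inch '0.001 0.002 0.04 0 0 0;0.003 0.005 0.13 0 0 0;0.003 0.005 0.23 0 0 0;0.003 0.005 0.32 0 0 0;0.003 0.005 0.39 0 0 0;0.003 0.005 0.44 0 0 0;0.003 0.005 0.47 0 0 0;0.003 0.005 0.49 0 0 0;0.003 0.005 0.5 0 0 0;0.003 0.005 0.5 0 0 0'; python3 -m inch '0 0 0 0 0 0;0 0 0 0 0 0;0 0 0 0 0 0;0 0 0 0 0 0;0 0 0 0 0 0;0 0 0 0 0 0;0 0 0 0 0 0;0 0 0 0 0 0' 1
```

```text
clock: 17.18
tool_pos: [0.4397, -0.1862, -0.0196]
orientation: [-179.9, 0.0, -85.6]
force: [0.0, -0.0, -0.3]
opening: 0.0504
gripper_force: 0.0
clock: 17.85
tool_pos: [0.4395, -0.1864, -0.0193]
orientation: [-179.9, 0.0, -85.6]
force: [-0.0, 0.4, 2.6]
opening: 0.0119
gripper_force: 30.0
```

```bash
python3 -m inch '0 0 -0.01 0 0 0;0 0 -0.04 0 0 0;0 0 -0.1 0 0 0;0 0 -0.18 0 0 0;0 0 -0.27 0 0 0;0 0 -0.36 0 0 0;0 0 -0.44 0 0 0;0 0 -0.49 0 0 0;0 0 -0.5 0 0 0;0 0 -0.5 0 0 0';python3 - <<'E'
from h import *
boxes_of("side","mug");o=get_obs();print(o["tool_pos"]);
go(.54,-.065,.13,-42)
E
```

```text
clock: 18.68
tool_pos: [0.4395, -0.1865, 0.1317]
orientation: [-179.7, 0.0, -85.6]
force: [-0.9, -0.5, -2.1]
opening: 0.0116
gripper_force: 30.0
[ 0.43867146 -0.18638481  0.13043766]
row [-0.3778 -0.3675  0.0028] [-0.0009  0.     -0.2425] min rows 7.0
```

```bash
python3 -m inch '-0.03 -0.03 0 0 0 -0.02;-0.08 -0.08 0 0 0 -0.05;-0.14 -0.135 0 0 0 -0.085;-0.2 -0.19 0 0 0 -0.12;-0.255 -0.245 0 0 0 -0.155;-0.305 -0.295 0 -0.0005 0 -0.19;-0.35 -0.34 0 -0.001 0 -0.22;-0.372 -0.362 0 -0.001 0 -0.237;-0.378 -0.3675 0.002 -0.001 0 -0.2425;-0.378 -0.3675 0.002 -0.001 0 -0.2425';python3 - <<'E'
from h import *
boxes_of("side","mug");go(.646,.0556,.13,1.0)
E
```

```text
clock: 19.57
tool_pos: [0.5394, -0.0648, 0.1283]
orientation: [179.8, 0.1, -42.0]
force: [1.0, 0.4, -0.9]
opening: 0.0117
gripper_force: 30.0
row [-0.0054 -0.5375 -0.006 ] [ 0.0007  0.001  -0.2392] min rows 7.0
```

```bash
python3 -m inch '0 -0.04 0 0 0 -0.02;-0.001 -0.11 0 0 0 -0.05;-0.002 -0.19 0 0 0 -0.085;-0.003 -0.27 0 0 0 -0.12;-0.004 -0.35 0 0 0 -0.155;-0.005 -0.42 0 0 0 -0.19;-0.005 -0.485 -0.005 0 0 -0.22;-0.005 -0.525 -0.005 0 0 -0.235;-0.005 -0.5375 -0.006 0.0005 0.0007 -0.239;-0.005 -0.5375 -0.006 0.0005 0.0007 -0.239';python3 -m inch '0 0 0 0 0 0;0 0 0 0 0 0'; python3 - <<'E'
from h import *
o=get_obs();print(o["tool_pos"],o["orientation"],o["force"]);go(.646,.0556,.015,1.0)
E
```

```text
clock: 20.45
tool_pos: [0.6467, 0.0555, 0.131]
orientation: [180.0, -0.0, 0.9]
force: [-0.4, 0.4, -1.6]
opening: 0.012
gripper_force: 30.0
clock: 20.62
tool_pos: [0.6462, 0.0548, 0.1317]
orientation: [-180.0, -0.1, 0.9]
force: [-0.3, -0.2, -0.7]
opening: 0.0118
gripper_force: 30.0
[0.64616836 0.0548137  0.13172337] [-1.79994994e+02 -6.26403211e-02  8.99648547e-01] [-0.34709642 -0.24837719 -0.73964663]
row [-0.0009 -0.0026  0.3891] [-0.     -0.0003 -0.0006] min rows 3.0
```

```bash
python3 -m inch '0 -0.001 0.02 0 0 0;-0.001 -0.0026 0.07 0 0 0;-0.001 -0.0026 0.15 0 0 0;-0.001 -0.0026 0.22 0 0 0;-0.001 -0.0026 0.28 0 0 0;-0.001 -0.0026 0.325 0 0 0;-0.001 -0.0026 0.355 0 0 0;-0.001 -0.0026 0.375 0 0 0;-0.001 -0.0026 0.385 0 0 0;-0.001 -0.0026 0.389 0 0 0';python3 -m inch '0 0 0.004 0 0 0;0 0 0.008 0 0 0;0 0 0.012 0 0 0;0 0 0.014 0 0 0;0 0 0.014 0 0 0;0 0 0.014 0 0 0'
```

```text
clock: 21.45
tool_pos: [0.6471, 0.0565, 0.0151]
orientation: [-180.0, -0.1, 1.0]
force: [0.1, -0.5, -1.9]
opening: 0.0115
gripper_force: 30.0
clock: 21.95
tool_pos: [0.647, 0.0566, 0.0111]
orientation: [-180.0, -0.1, 1.0]
force: [-0.8, -0.4, -1.7]
opening: 0.0115
gripper_force: 30.0
```

```bash
python3 -m inch '-0.001 0.001 0.002 0 0 0;-0.003 0.003 0.005 0 0 0;-0.003 0.003 0.005 0 0 0;-0.003 0.003 0.005 0 0 0';python3 -m inch '0 0 0.0025 0 0 0;0 0 0.0025 0 0 0;0 0 0.0025 0 0 0'
```

```text
clock: 22.28
tool_pos: [0.6459, 0.0556, 0.0093]
orientation: [-180.0, -0.1, 1.0]
force: [0.5, 0.5, -1.8]
opening: 0.0117
gripper_force: 30.0
clock: 22.53
tool_pos: [0.6462, 0.0557, 0.0088]
orientation: [-180.0, -0.1, 1.0]
force: [0.2, -0.0, -0.9]
opening: 0.0118
gripper_force: 30.0
```

```bash
python3 -m inch '0 0 0.002 0 0 0;0 0 0.002 0 0 0;0 0 0.002 0 0 0'; python3 -m inch '0 0 0.001 0 0 0;0 0 0.001 0 0 0;0 0 0.001 0 0 0'
```

```text
clock: 22.78
tool_pos: [0.6462, 0.0557, 0.0087]
orientation: [-180.0, -0.1, 1.1]
force: [-3.0, 0.8, 5.6]
opening: 0.012
gripper_force: 30.0
clock: 23.03
tool_pos: [0.6462, 0.0557, 0.0087]
orientation: [-180.0, -0.1, 1.1]
force: [-3.6, 0.7, 7.9]
opening: 0.0116
gripper_force: 30.0
```

Contact at the expected height, so I'll release and lift. Then on to the orange tray.

```bash
python3 -m inch '0 0 0 0 0 0;0 0 0 0 0 0;0 0 0 0 0 0;0 0 0 0 0 0;0 0 0 0 0 0;0 0 0 0 0 0;0 0 0 0 0 0;0 0 0 0 0 0' -0.15; python3 -m inch '0 0 -0.02 0 0 0;0 0 -0.08 0 0 0;0 0 -0.16 0 0 0;0 0 -0.24 0 0 0;0 0 -0.32 0 0 0;0 0 -0.38 0 0 0;0 0 -0.41 0 0 0;0 0 -0.41 0 0 0;0 0 -0.41 0 0 0';python3 - <<'E'
from h import *
p=camera_params("wrist");im=snapshot("wrist");cv2.imwrite("pics/w8.png",im[:,:,::-1])
q0=[.6461,.0556,.028,np.radians(90.9)]
m=mask("wrist","blue_tray",proj(np.array([q0[:3]]),p)[0]);print(m[0],m[1].sum(),m[2])
q,i=fit("blue_tray",[(m[1],p)],q0,(1,1,1,1));print(np.round(q[:3]*1000,1),np.degrees(q[3]),i)
go(.565,.226,.13,-50);go(.4845,.396,.13,-101.5)
E
```

```text
clock: 23.7
tool_pos: [0.6461, 0.0557, 0.0077]
orientation: [-180.0, -0.1, 1.0]
force: [-0.0, 0.1, 0.3]
opening: 0.0496
gripper_force: 0.0
clock: 24.45
tool_pos: [0.6456, 0.0558, 0.1306]
orientation: [-180.0, -0.1, 1.0]
force: [-0.2, -0.5, -0.5]
opening: 0.0502
gripper_force: 0.0
8.624980432459664 15730 0.93
[642.7  54.7  27.2] 91.04754181517028 0.9841121092233676
row [-0.256  -0.573  -0.0026] [1.000e-04 1.000e-04 2.835e-01] min rows 8.0
row [-0.5141 -1.1444 -0.0026] [2.000e-04 1.000e-04 5.696e-01] min rows 15.0
```

View pics/w8.png

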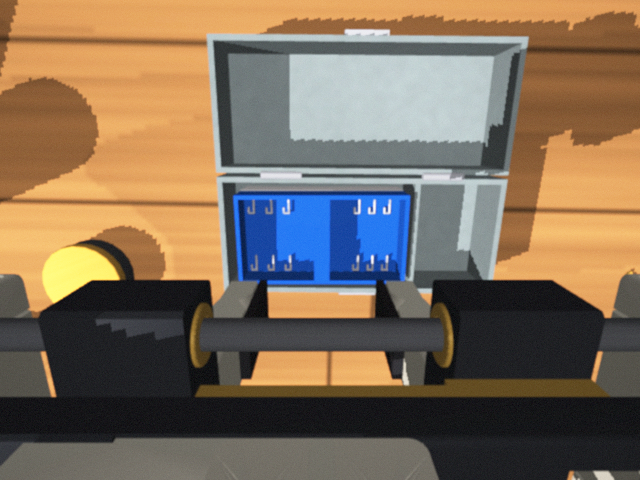

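The blue tray sits square on the white one (columns 233-411, rows 192-283, underside measured at 27 mm). Moving to the orange tray.

```bash
python3 -m inch '-0.015 -0.035 0 0 0 0.017;-0.045 -0.1 0 0 0 0.05;-0.08 -0.18 0 0 0 0.088;-0.115 -0.26 0 0 0 0.127;-0.15 -0.335 0 0 0 0.165;-0.185 -0.415 0 0 0 0.203;-0.215 -0.485 0 0 0 0.24;-0.243 -0.545 -0.002 0 0 0.27;-0.256 -0.573 -0.002 0 0 0.2835;-0.256 -0.573 -0.002 0 0 0.2835';python3 - <<'E'
from h import *
boxes_of("side","mug");go(.4845,.396,.13,-101.5)
E
```

```text
clock: 25.38
tool_pos: [0.5645, 0.2275, 0.1297]
orientation: [180.0, -0.0, -50.0]
force: [0.1, -0.2, 0.5]
opening: 0.0503
gripper_force: 0.0
row [-0.6045 -0.1591 -0.0012] [ 2.000e-04 -4.000e-04  2.869e-01] min rows 8.0
```

```bash
python3 -m inch '-0.035 -0.01 0 0 0 0.017;-0.1 -0.027 0 0 0 0.05;-0.18 -0.047 0 0 0 0.088;-0.265 -0.07 0 0 0 0.127;-0.345 -0.09 0 0 0 0.165;-0.425 -0.112 0 0 0 0.203;-0.5 -0.132 0 0 0 0.24;-0.565 -0.149 0 0 0 0.27;-0.6045 -0.159 -0.001 0 0 0.287;-0.6045 -0.159 -0.001 0 0 0.287';python3 - <<'E'
from h import *
p=camera_params("wrist");snapshot("wrist")
q0=[.4845,.396,0,np.radians(-11.5)]
m=mask("wrist","orange_tray",proj(np.array([q0[:3]]),p)[0]);print(m[0],m[1].sum(),m[2])
q,i=fit("orange_tray",[(m[1],p)],q0,(1,1,0,1));print(np.round(q[:3]*1000,1),np.degrees(q[3]),i)
a=np.radians(-101.5);tx=np.array([np.cos(a),np.sin(a)]);ty=np.array([np.sin(a),-np.cos(a)])
print("bias-corrected",np.round(q[:2]*1000+2.9*tx-1.1*ty,1))
go(.4845,.396,-.0198,-101.5)
E
```

```text
clock: 26.27
tool_pos: [0.4853, 0.3968, 0.1303]
orientation: [-179.9, -0.0, -101.7]
force: [0.4, 0.8, 0.4]
opening: 0.0501
gripper_force: 0.0
10.414123374610174 13396 0.59
[483.3 399.2   0. ] -11.264699406955218 0.9853196966534474
bias-corrected [483.8 396.1]
row [-0.0028  0.0055  0.501 ] [-0.0003 -0.0003  0.    ] min rows 4.0
```

```bash
python3 -m inch '-0.001 0.002 0.04 0 0 0;-0.002 0.006 0.13 0 0 0;-0.002 0.006 0.23 0 0 0;-0.002 0.006 0.32 0 0 0;-0.002 0.006 0.39 0 0 0;-0.002 0.006 0.44 0 0 0;-0.002 0.006 0.47 0 0 0;-0.002 0.006 0.49 0 0 0;-0.002 0.006 0.499 0 0 0;-0.002 0.006 0.499 0 0 0'; python3 -m inch '0 0 0 0 0 0;0 0 0 0 0 0;0 0 0 0 0 0;0 0 0 0 0 0;0 0 0 0 0 0;0 0 0 0 0 0;0 0 0 0 0 0;0 0 0 0 0 0' 1
```

```text
clock: 27.2
tool_pos: [0.4848, 0.3964, -0.0182]
orientation: [-179.9, 0.0, -101.6]
force: [0.2, -0.0, 1.1]
opening: 0.0507
gripper_force: 0.0
clock: 27.87
tool_pos: [0.4845, 0.3968, -0.0181]
orientation: [-179.9, 0.0, -101.6]
force: [-0.8, -0.1, 2.4]
opening: 0.0115
gripper_force: 30.0
```

```bash
python3 -m inch '0 0 -0.01 0 0 0;0 0 -0.04 0 0 0;0 0 -0.1 0 0 0;0 0 -0.18 0 0 0;0 0 -0.27 0 0 0;0 0 -0.36 0 0 0;0 0 -0.44 0 0 0;0 0 -0.49 0 0 0;0 0 -0.5 0 0 0;0 0 -0.5 0 0 0';python3 - <<'E'
from h import *
boxes_of("side","mug");o=get_obs();print(o["tool_pos"],o["orientation"]);
go(.565,.226,.13,-50)
E
```

```text
clock: 28.7
tool_pos: [0.4846, 0.3972, 0.1335]
orientation: [-179.8, 0.2, -101.6]
force: [-0.4, 0.4, -1.7]
opening: 0.0118
gripper_force: 30.0
[0.48401994 0.3965559  0.13199413] [-1.79909646e+02  7.31845640e-02 -1.01661318e+02]
row [ 0.5022 -0.3793  0.0066] [-7.00e-04  2.00e-04 -2.87e-01] min rows 8.0
```

```bash
python3 -m inch '0.03 -0.022 0 0 0 -0.017;0.085 -0.065 0 0 0 -0.05;0.15 -0.115 0 0 0 -0.088;0.22 -0.168 0 0 0 -0.127;0.29 -0.22 0 0 0 -0.165;0.357 -0.27 0 0 0 -0.203;0.42 -0.317 0 0 0 -0.24;0.473 -0.357 0.003 0 0 -0.27;0.502 -0.379 0.004 -0.0005 0 -0.287;0.502 -0.379 0.004 -0.0005 0 -0.287';python3 - <<'E'
from h import *
boxes_of("side","mug");go(.646,.0556,.13,1.0)
E
```

```text
clock: 29.58
tool_pos: [0.5649, 0.2236, 0.1288]
orientation: [179.8, -0.0, -50.0]
force: [-0.3, 0.9, -1.2]
opening: 0.0117
gripper_force: 30.0
row [ 0.6061  0.1531 -0.0032] [ 0.0009  0.0004 -0.2841] min rows 8.0
```

```bash
python3 -m inch '0.035 0.009 0 0 0 -0.017;0.1 0.026 0 0 0 -0.05;0.18 0.046 0 0 0 -0.086;0.265 0.067 0 0 0 -0.125;0.35 0.088 0 0 0 -0.163;0.43 0.109 0 0 0 -0.2;0.505 0.128 0 0 0 -0.237;0.57 0.144 -0.003 0.0005 0 -0.267;0.606 0.153 -0.003 0.0007 0 -0.284;0.606 0.153 -0.003 0.0007 0 -0.284';python3 -m inch '0 0 0 0 0 0;0 0 0 0 0 0'; python3 - <<'E'
from h import *
o=get_obs();print(o["tool_pos"],o["orientation"],o["force"]);go(.646,.0556,.04,1.0)
E
```

```text
clock: 30.47
tool_pos: [0.647, 0.0561, 0.1303]
orientation: [-179.9, 0.0, 1.1]
force: [0.2, 0.2, -1.3]
opening: 0.0115
gripper_force: 30.0
clock: 30.63
tool_pos: [0.6463, 0.0582, 0.1309]
orientation: [-179.9, -0.0, 1.0]
force: [0.7, 1.4, -1.6]
opening: 0.0119
gripper_force: 30.0
[0.64633471 0.05822662 0.13086786] [-1.79907265e+02 -3.56894745e-03  1.03073988e+00] [ 0.73152687  1.40033887 -1.57736102]
row [-0.0013  0.0092  0.3029] [-0.0005 -0.      0.0002] min rows 3.0
```

```bash
python3 -m inch '0 0.002 0.02 0 0 0;-0.001 0.005 0.06 0 0 0;-0.001 0.006 0.12 0 0 0;-0.001 0.006 0.17 0 0 0;-0.001 0.006 0.22 0 0 0;-0.001 0.006 0.255 0 0 0;-0.001 0.006 0.28 0 0 0;-0.001 0.006 0.297 0 0 0;-0.001 0.006 0.303 0 0 0;-0.001 0.006 0.303 0 0 0';python3 -m inch '0 0 0 0 0 0;0 0 0 0 0 0;0 0 0 0 0 0'
```

```text
clock: 31.47
tool_pos: [0.6468, 0.0559, 0.0405]
orientation: [-179.9, -0.1, 1.1]
force: [0.5, 0.9, -1.9]
opening: 0.0118
gripper_force: 30.0
clock: 31.72
tool_pos: [0.6472, 0.0559, 0.0414]
orientation: [-179.9, -0.1, 1.1]
force: [0.1, 0.0, -1.8]
opening: 0.0118
gripper_force: 30.0
```

```bash
python3 -m inch '-0.001 0 0.006 0 0 0;-0.003 0 0.012 0 0 0;-0.003 0 0.017 0 0 0;-0.003 0 0.021 0 0 0;-0.003 0 0.021 0 0 0;-0.003 0 0.021 0 0 0';python3 -m inch '0 0 0.0025 0 0 0;0 0 0.003 0 0 0;0 0 0.003 0 0 0'
```

```text
clock: 32.22
tool_pos: [0.6458, 0.0558, 0.0343]
orientation: [-179.9, -0.1, 1.1]
force: [-1.0, -0.4, -0.9]
opening: 0.0116
gripper_force: 30.0
clock: 32.47
tool_pos: [0.646, 0.0558, 0.0339]
orientation: [-179.9, -0.1, 1.1]
force: [-2.2, 0.6, 3.5]
opening: 0.0119
gripper_force: 30.0
```

```bash
python3 -m inch '0 0 0 0 0 0;0 0 0 0 0 0;0 0 0 0 0 0;0 0 0 0 0 0;0 0 0 0 0 0;0 0 0 0 0 0;0 0 0 0 0 0;0 0 0 0 0 0' -0.15; python3 -m inch '0 0 -0.02 0 0 0;0 0 -0.08 0 0 0;0 0 -0.16 0 0 0;0 0 -0.24 0 0 0;0 0 -0.3 0 0 0;0 0 -0.34 0 0 0;0 0 -0.35 0 0 0;0 0 -0.35 0 0 0;0 0 -0.35 0 0 0';python3 - <<'E'
from h import *
p=camera_params("wrist");im=snapshot("wrist");cv2.imwrite("pics/w9.png",im[:,:,::-1])
q0=[.6461,.0556,.052,np.radians(90.9)]
m=mask("wrist","orange_tray",proj(np.array([q0[:3]]),p)[0]);print(m[0],m[1].sum(),m[2])
q,i=fit("orange_tray",[(m[1],p)],q0,(1,1,1,1));print(np.round(q[:3]*1000,1),np.degrees(q[3]),i)
go(.55,.014,.15,-45);go(.4525,-.028,.15,-90)
E
```

```text
clock: 33.13
tool_pos: [0.6458, 0.0558, 0.0335]
orientation: [-179.9, -0.1, 1.1]
force: [-1.2, -0.7, 0.2]
opening: 0.0499
gripper_force: 0.0
clock: 33.88
tool_pos: [0.6451, 0.0556, 0.1375]
orientation: [-179.9, 0.0, 1.1]
force: [0.2, 0.5, -1.0]
opening: 0.0504
gripper_force: 0.0
9.198582381879222 17167 0.83
[642.   54.7  51.2] 91.12837737932742 0.9518881488015447
row [-0.3189  0.1318 -0.0433] [-2.000e-04  5.000e-04  2.562e-01] min rows 7.0
row [-0.6466  0.2654 -0.0431] [-0.      0.0006  0.5062] min rows 13.0
```

View pics/w9.png

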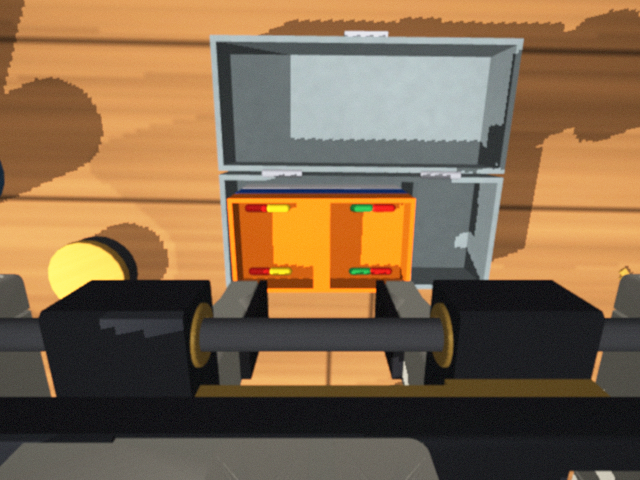

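The orange tray lies square on the blue one (columns 229-415, rows 196-292, underside at 51 mm). Next is the canister.

```bash
python3 -m inch '-0.02 0.008 -0.003 0 0 0.015;-0.06 0.025 -0.01 0 0 0.047;-0.105 0.043 -0.02 0 0 0.083;-0.15 0.062 -0.03 0 0 0.12;-0.195 0.08 -0.04 0 0 0.157;-0.24 0.098 -0.043 0 0 0.194;-0.285 0.117 -0.043 0 0 0.228;-0.31 0.128 -0.043 0 0 0.25;-0.319 0.132 -0.043 0 0.0005 0.256;-0.319 0.132 -0.043 0 0.0005 0.256' -1;python3 - <<'E'
from h import *
boxes_of("side","mug");go(.4525,-.028,.15,-90)
E
```

```text
clock: 34.82
tool_pos: [0.5501, 0.0138, 0.1507]
orientation: [-179.9, -0.0, -44.9]
force: [0.3, 0.1, -0.3]
opening: 0.0878
gripper_force: 0.0
row [-0.1335  0.3304  0.0019] [-0.0008  0.      0.251 ] min rows 7.0
```

```bash
python3 -m inch '-0.008 0.02 0 0 0 0.015;-0.025 0.06 0 0 0 0.047;-0.043 0.107 0 0 0 0.083;-0.063 0.155 0 0 0 0.12;-0.082 0.202 0 0 0 0.157;-0.101 0.25 0 0 0 0.192;-0.119 0.295 0 0 0 0.225;-0.13 0.322 0.002 0 0 0.245;-0.1335 0.33 0.002 -0.0005 0 0.251;-0.1335 0.33 0.002 -0.0005 0 0.251';python3 - <<'E'
from h import *
p=camera_params("wrist");im=snapshot("wrist");snapshot("top");snapshot("side");PS=camera_params("side")
q0=[.4525,-.028,0,0]
m=mask("wrist","canister",proj(np.array([[*q0[:2],.04]]),p)[0]);print(m[0],m[1].sum(),m[2])
q,i=fit("canister",[(m[1],p)],q0,(1,1,0,0));print(np.round(q[:3]*1000,1),i)
a=np.radians(-90);tx=np.array([np.cos(a),np.sin(a)]);ty=np.array([np.sin(a),-np.cos(a)])
print("bias-corrected",np.round(q[:2]*1000+2.9*tx-1.1*ty,1))
go(.4525,-.028,.026,-90)
E
```

```text
clock: 35.7
tool_pos: [0.4527, -0.0276, 0.1503]
orientation: [-179.9, 0.0, -90.0]
force: [0.1, 0.6, -0.4]
opening: 0.0876
gripper_force: 0.0
8.851438973500304 2816 0.59
[451.7 -26.4   0. ] 0.9477561673823356
bias-corrected [452.8 -29.3]
row [0.0023 0.003  0.414 ] [-0.0003  0.0001 -0.    ] min rows 3.0
```

```bash
python3 -m inch '0.002 0.001 0.03 0 0 0;0.004 0.002 0.1 0 0 0;0.004 0.002 0.18 0 0 0;0.004 0.002 0.25 0 0 0;0.004 0.002 0.31 0 0 0;0.004 0.002 0.355 0 0 0;0.004 0.002 0.385 0 0 0;0.004 0.002 0.405 0 0 0;0.004 0.002 0.412 0 0 0;0.004 0.002 0.412 0 0 0'; python3 -m inch '0 0 0 0 0 0;0 0 0 0 0 0;0 0 0 0 0 0;0 0 0 0 0 0;0 0 0 0 0 0;0 0 0 0 0 0;0 0 0 0 0 0;0 0 0 0 0 0;0 0 0 0 0 0;0 0 0 0 0 0' 1
```

```text
clock: 36.73
tool_pos: [0.4521, -0.0288, 0.0264]
orientation: [-180.0, 0.0, -90.1]
force: [0.2, 0.5, 0.3]
opening: 0.0881
gripper_force: 0.0
clock: 37.57
tool_pos: [0.4521, -0.0288, 0.0268]
orientation: [-179.9, 0.0, -90.1]
force: [0.3, 0.8, 1.1]
opening: 0.0395
gripper_force: 30.0
```

```bash
python3 -m inch '0 0 -0.01 0 0 0;0 0 -0.04 0 0 0;0 0 -0.1 0 0 0;0 0 -0.17 0 0 0;0 0 -0.25 0 0 0;0 0 -0.33 0 0 0;0 0 -0.39 0 0 0;0 0 -0.42 0 0 0;0 0 -0.43 0 0 0;0 0 -0.43 0 0 0';python3 - <<'E'
from h import *
boxes_of("side","mug");o=get_obs();print(o["tool_pos"],o["opening"],o["gripper_force"]);
go(.6465,-.0502,.155,-89)
E
```

```text
clock: 38.4
tool_pos: [0.4519, -0.0288, 0.1561]
orientation: [-179.9, 0.1, -90.1]
force: [0.6, -0.2, -1.5]
opening: 0.0396
gripper_force: 30.0
[ 0.45145192 -0.02886725  0.15519827] 0.03954577215898997 29.999673888087273
row [ 0.0695 -0.6503  0.001 ] [-0.0002  0.0003 -0.0063] min rows 5.0
```

```bash
python3 -m inch '0.004 -0.04 0 0 0 0;0.012 -0.11 0 0 0 -0.001;0.022 -0.2 0 0 0 -0.002;0.032 -0.3 0 0 0 -0.003;0.043 -0.4 0 0 0 -0.004;0.053 -0.49 0 0 0 -0.005;0.061 -0.57 0 0 0 -0.006;0.067 -0.625 0 0 0 -0.006;0.0695 -0.65 0 0 0 -0.006;0.0695 -0.65 0.001 0 0 -0.006';python3 - <<'E'
from h import *
PS=camera_params("side");PT=camera_params("top");snapshot("side");snapshot("top")
o=get_obs();print(o["tool_pos"],o["orientation"])
q0=[*o["tool_pos"],0];q0[2]-=.027
m=mask("side","canister",proj(np.array([[*q0[:2],q0[2]+.03]]),PS)[0]);print(m[0],m[1].sum(),m[2])
go(.6465,-.0502,.036,-89)
b=snapshot("side")
cv2.imwrite("pics/w10.png",cv2.resize(b[90:290,330:530],(600,600))[:,:,::-1])
E
```

```text
clock: 39.28
tool_pos: [0.6477, -0.0506, 0.1529]
orientation: [179.9, -0.0, -89.1]
force: [0.3, 0.1, -1.0]
opening: 0.039
gripper_force: 30.0
[ 0.6459939  -0.05030538  0.15395377] [ 1.79909898e+02  2.22767304e-02 -8.90697888e+01]
3.7390383951000024 859 0.63
row [ 2.000e-04 -2.500e-03  3.953e-01] [ 0.0002  0.0002 -0.0003] min rows 3.0
```

View pics/w10.png

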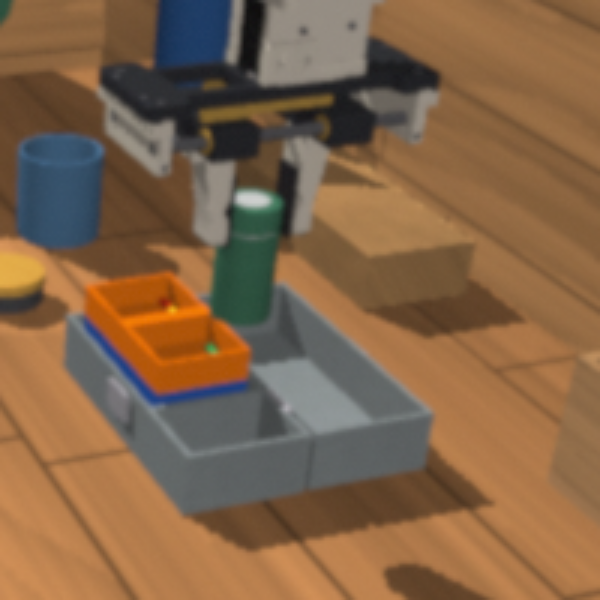

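The canister hangs upright over the small bay (bottom near (411,193) in the side view), and the stack is level. Lowering.

```bash
python3 -m inch '0 -0.001 0.02 0 0 0;0 -0.002 0.07 0 0 0;0 -0.002 0.14 0 0 0;0 -0.002 0.21 0 0 0;0 -0.002 0.27 0 0 0;0 -0.002 0.32 0 0 0;0 -0.002 0.355 0 0 0;0 -0.002 0.38 0 0 0;0 -0.002 0.393 0 0 0;0 -0.002 0.395 0 0 0';python3 -m inch '0 0 0.004 0 0 0;0 0 0.008 0 0 0;0 0 0.012 0 0 0;0 0 0.014 0 0 0;0 0 0.014 0 0 0'
```

```text
clock: 40.32
tool_pos: [0.6474, -0.05, 0.0368]
orientation: [-180.0, 0.0, -89.0]
force: [0.3, 0.0, -0.9]
opening: 0.0394
gripper_force: 30.0
clock: 40.73
tool_pos: [0.6477, -0.0501, 0.0331]
orientation: [-179.9, 0.0, -89.0]
force: [-0.3, 0.7, -0.9]
opening: 0.039
gripper_force: 30.0
```

```bash
python3 -m inch '0 0 0.003 0 0 0;0 0 0.005 0 0 0;0 0 0.005 0 0 0;0 0 0.005 0 0 0';python3 -m inch '0 0 0.003 0 0 0;0 0 0.003 0 0 0;0 0 0.003 0 0 0'
```

```text
clock: 41.07
tool_pos: [0.6476, -0.0501, 0.0314]
orientation: [-179.9, 0.0, -89.0]
force: [0.1, -0.9, -1.7]
opening: 0.0394
gripper_force: 30.0
clock: 41.32
tool_pos: [0.6479, -0.0501, 0.0308]
orientation: [-179.9, 0.0, -89.0]
force: [-0.1, 0.0, 2.4]
opening: 0.0394
gripper_force: 30.0
```

```bash
python3 -m inch '0 0 0.001 0 0 0;0 0 0.001 0 0 0;0 0 0.001 0 0 0;0 0 0.001 0 0 0;0 0 0.001 0 0 0;0 0 0.001 0 0 0;0 0 0.001 0 0 0;0 0 0.001 0 0 0;0 0 0.001 0 0 0' -0.7; python3 -m inch '0 0 -0.02 0 0 0;0 0 -0.07 0 0 0;0 0 -0.14 0 0 0;0 0 -0.22 0 0 0;0 0 -0.3 0 0 0;0 0 -0.38 0 0 0;0 0 -0.45 0 0 0;0 0 -0.5 0 0 0;0 0 -0.51 0 0 0;0 0 -0.51 0 0 0';python3 - <<'E'
from h import *
b=snapshot("side");t=snapshot("top");o=get_obs();print(o["force"],o["tool_pos"])
cv2.imwrite("pics/end.png",np.hstack([cv2.resize(b[130:290,310:510],(400,320)),cv2.resize(t[90:290,140:490],(400,320))])[:,:,::-1])
E
```

```text
clock: 42.07
tool_pos: [0.6477, -0.05, 0.0302]
orientation: [-179.9, 0.0, -89.1]
force: [1.4, 0.4, 0.2]
opening: 0.0743
gripper_force: 0.0
clock: 42.9
tool_pos: [0.6481, -0.05, 0.1849]
orientation: [-179.8, 0.1, -89.0]
force: [-0.1, 0.3, -1.3]
opening: 0.0744
gripper_force: 0.0
[-0.12035646 -0.40161694  0.0022262 ] [ 0.64688792 -0.05008389  0.18246264]
```

View pics/end.png

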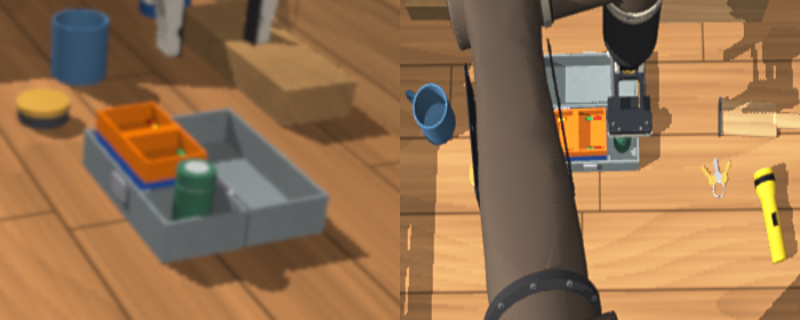

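The side view shows the canister standing upright in the small bay, the trays stacked level, and the gripper clear of everything. Handing in.

```bash
python3 -c "
from plant import *
print(close_job())"
```

```text
the job is handed in; nothing more can be done
None
```

The tackle box is packed as asked and handed in at about 43 s: white, blue, then orange tray stacked level in the large bay, and the canister upright in the small bay; the first grip on the white tray closed above its rib because the fingertips sit about 26 mm higher than the stated TCP, and I allowed for that from then on.

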